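Reset the tripped breaker under the push-latch cover

TASK

One of the three breakers in the bench power box has tripped. Press the front edge of the smoked cover down once so that its latch lets go and it springs open, push the lever of the tripped breaker fully over towards the hinge so that it stands like the two that are on, then push the cover over again from behind and press its front edge down until it stays latched. It is all done by pressing and pushing with the fingertips: do not switch off the other two breakers, and leave the loose things around the box where they are.

Things in the scene. Friction and masses are not known exactly. Their poses are not given: they have to be found in the camera images.
- power_box: Light grey power box, 190 (x) x 182 (y) x 55 (z) mm, screwed down; origin under its centre on the bench, x from its front to its back (to the cover's hinge), z up. Its top face is at z = 55 mm. It stands anywhere in front of the robot, its front turned roughly to the robot.
- cover (a joint): Cover angle, rad: 0 = shut and latched, negative = pressed in (-0.045 = hard stop), 1.40 = open, 80 degrees up. Push-push latch: from shut, press the front edge to the stop (5.6 mm; about 5 mm is needed) and it springs open as the finger goes; swung down from open and pressed to the stop again, it stays shut. A press too shallow changes nothing.
- cover_press (a point): Where to press: white dot, 10 mm, in the middle of the dark ribbed strip (24 x 148 mm) along the cover's front edge, on its upper face; moves with the cover. Shut, it is at x = -60, z = 82.5 mm in the box's frame, 122 mm in front of the hinge axis and 20 mm above it; the cover ends 13 mm in front of it. Below it a tongue for the latch reaches 41 mm down from the upper face.
- cover_hinge (a point): Middle of the hinge axis, along the box's y at x = +62, z = 62.5 mm in its frame. The cover is a smoked see-through hood, 135 x 150 mm, 20 mm deep, hinged at its back edge, free to reach from behind. A damped spring opens it in a second (1.2 N at the front edge). To shut it, push its upper (hinge-side) face over; pressing down on the edge of the upright cover jams. Latched, it cannot be lifted.
- lever_a (a joint): Lever of the tripped breaker (which of the three places it has differs), rad: 0 to 0.2 = tripped, leaning to the box's front; 0.475 = upright; 0.95 = on, leaning to the hinge. It stays where it is left and takes about 2 N at its tip.
- lever_b (a joint): Lever of a breaker that is on (0.95), same sense as lever_a.
- lever_c (a joint): Lever of a breaker that is on (0.95), same sense as lever_a.
- lever_tip_a (a point): Top of the tripped breaker's blue lever: 22 mm wide (along the box's y), 6 mm thick, 18.5 mm from its pivot at x = -33, z = 55 mm in the box's frame, 12 mm above the white breaker's face at z = 60 mm. The three breakers stand side by side, 36 mm apart along the box's y (middle one at y = 0), under the cover; in front of them the box's top is flat and free.
- lever_tip_b (a point): Top of the lever of a breaker that is on.
- lever_tip_c (a point): Top of the lever of the other breaker that is on.
- flux_bottle: Yellow bottle with orange nozzle, 38 mm across, 99 mm high, standing left of the box; origin under its centre.
- tape_brown: Roll of brown tape, 72 mm across, 22 mm high, lying right of the box; origin under its centre.
- marker_black: Black marker with a white band, 136 mm long, 14 mm thick, lying right of the box; origin under its middle.
- screwdriver_red: Screwdriver with red handle, 165 mm long, 21 mm thick, lying left of the box; origin under its middle.

How it is judged (in metres and radians):
On the way, in this order (a step that is already met when the one before it is completed fails the run):
1. the latched cover is pressed in to release its latch (more than 0.03 rad) (value of joint cover below -0.03 rad), for 0.02 s.
2. the cover has sprung open (beyond 1.2 rad) (value of joint cover above 1.2 rad), for 0.1 s.
3. the tripped breaker's lever is pushed over to on (beyond 0.85 rad) (value of joint lever_a above 0.85 rad), for 0.2 s.
At the end, for the whole second after the job is handed in: The cover rests shut on its latch, let go (within 0.015 rad of its latched place, still), and all three breaker levers are on (beyond 0.85 of 0.95 rad) (value of joint cover between -0.015 and 0.015 rad and velocity of joint cover between -0.05 and 0.05 rad/s and value of joint each of lever_a, lever_b, lever_c above 0.85 rad); the robot touches nothing.
It fails at once if a breaker that is on is switched off (below 0.6 rad) (value of joint any of lever_b, lever_c below 0.6 rad).
It fails at once if a loose thing beside the box is shoved, lifted or carried off (more than 20 mm) (distance of any of flux_bottle, tape_brown, marker_black, screwdriver_red from where it was at the start of the episode above 0.02 m).
It fails at once if the bottle is knocked over (angle between flux_bottle's own z axis and vertical above 0.5 rad).
It also fails if it takes over 54 s, if anything falls off the work surface, if the arm or the gripper's body presses on something with over 40 N, if the wrist force passes 120 N, or if a joint passes its speed limit or range.

ROBOT

A 6-joint arm with a two-finger parallel gripper is mounted at the origin on a cart in front of the work surface, level with it; the furniture and walls round the work are solid. World frame = base frame: x ahead of the robot, y to its left, z up, the work surface at z = 0. Lengths are in mm, angles in degrees, forces in N, time in s.
With the tool pointing down it reaches from about 300 to 850 mm from the base axis. Payload 4.2 kg.
Tool frame: the origin (TCP) lies midway between the tips of the shut fingers; the grasp point (between the pads) lies 19 mm behind it; x points along the fingers, z is the direction in which the jaws open and shut, and the axes are right-handed (so a half turn about x gives the same grasp; the last joint's range is limited). The gripper opens to 91 mm and grips with 3 to 60 N. Pads are 32 mm wide; open, the fingers measure 118 mm over their backs; the gripper's body (76 mm by 178 mm) begins 60 mm behind the grasp point.
Start: joints at [-64.458, 18.312, 89.639, -0, 72.044, -1.146], TCP at [258.261, -513.758, 192.476] pointing down, gripper open.
Joint ranges: [-177.97, 177.97], [-48.28, 115.42], [12.27, 149.76], [-77.06, 257.06], [2.81, 150.46], [-146.56, 146.56]. Speed limits (degrees/s): [147.25, 147.25, 180, 180, 180, 180].

INTERFACE

Orientations are given as [roll, pitch, yaw] about the fixed x, y, z axes, in that order (R = Rz(yaw) Ry(pitch) Rx(roll)).
In Python, from workcell import env gives the robot as it stands.
- The arm moves only by the tool send_rows, never from a script. Its argument "commands" is a list that holds one entry, the list of rows, each a list of 6 numbers: the shift along the tool's x, y, z normalised to -1 to 1, where 1 is 0.1 m, then the turn, a rotation vector about the tool's x, y, z normalised to -1 to 1, where 1 is 2 pi rad. In form: [[[x, y, z, wx, wy, wz], ...]]. A call has 1 to 20 rows; each row is the pose to reach, as a shift and turn from the pose commanded when the call began, along the tool's axes at that moment, turning the shorter way round; what a row does not reach only later rows make up. A row lasts 1/8 s, in which the tool goes at most 62.5 mm and 10.7 degrees, less where a joint would pass 70% of its speed; a pose out of reach is approached as far as the arm can. A call with a number of a shift or a turn outside -1 to 1 is refused whole. A call with a gripper value outside its range is refused whole. "jaw" is the closure, from -1 (fully open) to 1 (shut), so that 0 is half open, set as the call begins (left out, the last holds). The fingers move at their own pace and stop on an object; "force" is the grip in N (left out, the last holds). Time passes only in rows, so rows that repeat a pose let the fingers close. It gives the time, the measured TCP pose, the force and the opening at its end, in the units of the state.
- env.state(): the state, without advancing time (a new reading comes with each control period).
- env.grab_frame(name): name is "scene" or "top"; returns (picture, depth): 480x640x3 uint8, red, green, blue; 480x640 float32, mm along the optical axis (not along the pixel's ray), 0 where there is no reading.
- env.get_calibration(name): a dict with "mtx" (3x3 intrinsics, pixels), "dist_coeffs" ([k1, k2, p1, p2, k3] as OpenCV has them; the pictures are not rectified), "camera_from_world" (4x4, takes a point from world to camera coordinates). Camera axes: x right, y up, looking along -z (the intrinsics and any distortion apply to the point x, -y, -z); pixel columns grow to the right and rows downward; lengths in mm; the calibration is good to about 2 mm. A picture is of the moment at which its call begins. get_calibration takes no time and is no camera call.
- env.job_done(): hands the job in, once; it reports no verdict.
The state is a dict: "time_s": time; "qpos": joint angles; "qvel": joint speeds; "effort": joint torques, N m; "ee_pos": TCP position; "ee_rot": TCP orientation; "force": force on the tool from outside, world axes, zero at the start; "torque": the same for the moment, N m; "gripper_width": finger opening in mm.
Only numpy, scipy, OpenCV 4.12 (cv2) and the standard library are available. Lean on these libraries where they do the work, as an engineer would, in place of code of your own. Each camera call takes 0.05 s, during which the arm holds its last target.

## Working session

There is one attempt and no reset: what is moved stays moved. The work goes in short steps, Python scripts to look and compute and a tool call to move; the robot and the scene stay as the last step left them, time stands still between calls to the robot, and variables do not carry over. Pictures are saved under pics/ and viewed, and the job is handed in when it is done.

Besides the shell and the picture viewer there is one more tool, called after "Call:" as name(argument=value, ...) on one line, values as JSON. send_rows: Moves the arm, as the interface text tells. Its arguments: {"type":"object","properties":{"commands":{"type":"array","items":{"type":"array","items":{"type":"array","items":{"type":"number","minimum":-1,"maximum":1}}}},"jaw":{"type":"number"},"force":{"type":"number"}},"required":["commands"]}

```bash
ls; mkdir -p pics
python3 - <<'E'
from workcell import env
import cv2, numpy as np
print(env.state())
for n in ("scene","top"):
    p,d=env.grab_frame(n); cv2.imwrite(f"pics/{n}0.png",p[:,:,::-1]); np.save(f"pics/{n}0d.npy",d)
    c=env.get_calibration(n); print(n,{k:np.round(np.array(v),4).tolist() for k,v in c.items()})
E
```

```text
pics
{'time_s': 0.0, 'qpos': array([-6.44589699e+01,  1.83513669e+01,  8.97088935e+01,  3.56425314e-04,
        7.20445332e+01, -1.14631706e+00]), 'qvel': array([ 0.08616802,  0.01775065,  0.07518248, -0.10642871, -0.03957041,
        0.04117201]), 'effort': array([-2.39941408e-03, -4.12472534e+01, -2.31977105e+01,  7.23876245e-02,
        4.56385652e-02, -1.32875443e-04]), 'ee_pos': array([ 257.99758309, -513.23053213,  191.60622978]), 'ee_rot': array([178.66840971,  89.89520582, 115.35564669]), 'force': array([ 0.04580776, -0.33272985,  0.03623185]), 'torque': array([-0.03480862,  0.01334226, -0.01455157]), 'gripper_width': 91.29891255633422}
scene {'mtx': [[588.1111, 0.0, 311.3356], [0.0, 588.1111, 226.9926], [0.0, 0.0, 1.0]], 'dist_coeffs': [0.057, 0.0, 0.0, 0.0, 0.0], 'camera_from_world': [[-0.7019, -0.7122, 0.0106, 320.3496], [0.3582, -0.34, 0.8696, -267.6569], [-0.6157, 0.6141, 0.4937, -1200.9834], [0.0, 0.0, 0.0, 1.0]]}
top {'mtx': [[598.7162, 0.0, 330.5533], [0.0, 598.7162, 234.3863], [0.0, 0.0, 1.0]], 'dist_coeffs': [-0.1036, 0.0, 0.0, 0.0, 0.0], 'camera_from_world': [[-0.0239, -0.9997, -0.0038, -49.996], [0.9881, -0.0241, 0.152, -491.604], [-0.1521, -0.0001, 0.9884, -1475.5496], [0.0, 0.0, 0.0, 1.0]]}
```

View pics/scene0.png

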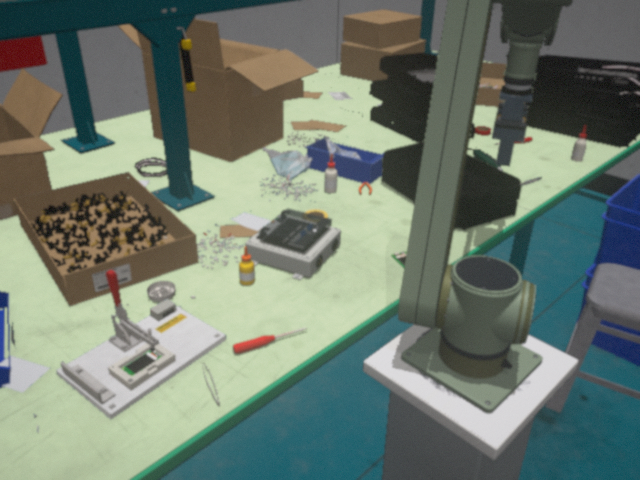

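View pics/top0.png

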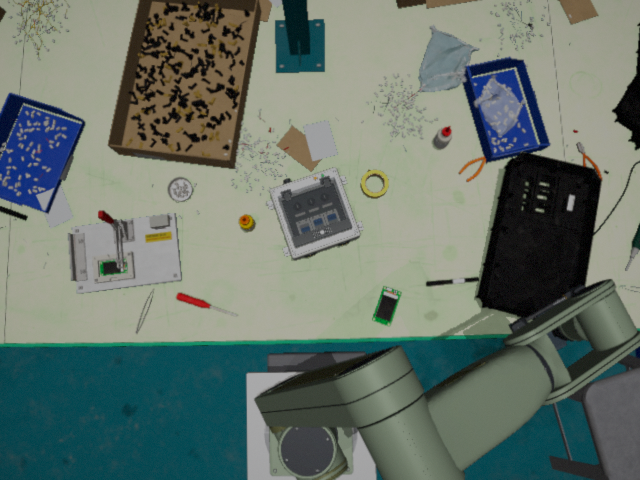

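The top view shows the box near (315,213), the bottle at (246,223), the tape at (375,183), the screwdriver at (205,303) and the marker at (452,281). I'll enlarge this area.

Run:
```python
import cv2
p=cv2.imread("pics/top0.png")[155:275,255:375]
cv2.imwrite("pics/top0c.png",cv2.resize(p,(600,600),interpolation=cv2.INTER_CUBIC))
p=cv2.imread("pics/scene0.png")[195:285,230:350]
cv2.imwrite("pics/scene0c.png",cv2.resize(p,(800,600),interpolation=cv2.INTER_CUBIC))
```

```text
(no output)
```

View pics/top0c.png

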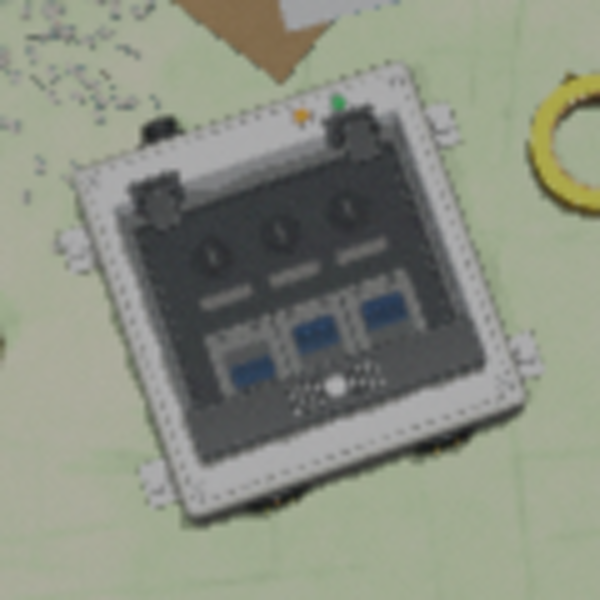

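View pics/scene0c.png

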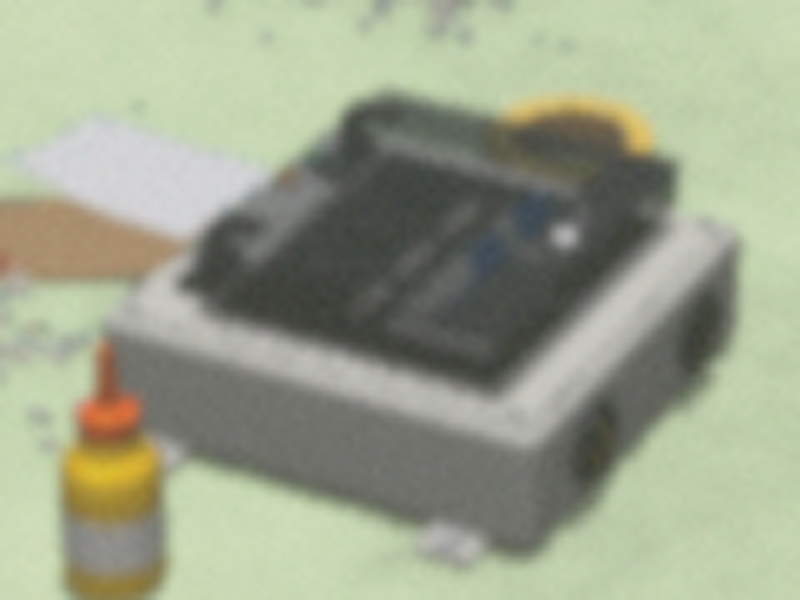

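The left breaker (box +y) is tripped. Its blue lever, at (252,370) in the crop, is nearer the front than the other two. The white dot is at crop (336,385) in the top view and (565,236) in the scene view. Next I triangulate the dot and fit the box pose.

```bash
cat > h.py <<'E'
import numpy as np, cv2
from workcell import env
from scipy.optimize import least_squares
C={n:{k:np.array(v,float) for k,v in env.get_calibration(n).items()} for n in("scene","top")}
def ray(n,uv):
    c=C[n]; q=cv2.undistortPoints(np.array([[uv]],float),c["mtx"],c["dist_coeffs"])[0,0]
    M=c["camera_from_world"]; R=M[:3,:3]; o=-R.T@M[:3,3]
    return o,R.T@np.array([q[0],-q[1],-1.])
def onz(n,uv,z):
    o,d=ray(n,uv); return o+d*(z-o[2])/d[2]
def proj(n,P):
    c=C[n];M=c["camera_from_world"]; q=np.atleast_2d(P)@M[:3,:3].T+M[:3,3]
    q=q*[1,-1,-1]
    return cv2.projectPoints(q.reshape(-1,1,3),np.zeros(3),np.zeros(3),c["mtx"],c["dist_coeffs"])[0][:,0]
def tri(uv1,uv2):
    o,d=ray("scene",uv1);p,e=ray("top",uv2)
    t=np.linalg.lstsq(np.c_[d,-e],p-o,rcond=None)[0]
    a,b=o+d*t[0],p+e*t[1]; return (a+b)/2,np.linalg.norm(a-b)
E
cat > fit.py <<'E'
from h import *
T=lambda u,v:((u+.5)/5-.5+255,(v+.5)/5-.5+155)
S=lambda u,v:((u+.5)/(20/3)-.5+230,(v+.5)/(20/3)-.5+195)
print("dot",tri(S(565,236),T(336,385)))
obs=[("top",T(75,175),(95,91,55)),("top",T(402,63),(95,-91,55)),("top",T(527,400),(-95,-91,55)),("top",T(195,518),(-95,91,55)),("top",T(336,385),(-60,0,82.5)),
("scene",S(565,236),(-60,0,82.5)),("scene",S(108,328),(95,91,55)),("scene",S(525,435),(-95,91,55)),("scene",S(738,238),(-95,-91,55))]
for o in obs[:4]: print(onz(o[0],o[1],55).round(1))
def W(p,b):
    c,s=np.cos(p[2]),np.sin(p[2]); return np.array([p[0]+c*b[0]-s*b[1],p[1]+s*b[0]+c*b[1],b[2]])
f=lambda p:np.concatenate([proj(n,W(p,b))[0]-uv for n,uv,b in obs])
r=least_squares(f,[500,0,0.3],x_scale=[100,100,1]); p=r.x
print(p[:2],np.degrees(p[2])); print(r.fun.reshape(-1,2).round(2))
np.save("box.npy",p)
for b in [(-60,0,82.5),(62,0,62.5),(-33,36,60)]: print(b,W(p,b).round(1))
for n,uv in (("bottle",(246,221)),("tape",(375,183))): print(n,onz("top",uv,60 if n=="bottle" else 22).round(1))
for n,uv in (("sd1",(178,297)),("sd2",(238,317)),("mk1",(427,283)),("mk2",(478,280))): print(n,onz("top",uv,8).round(1))
E
python3 fit.py
```

```text
dot (array([490.14696148, -41.20375665,  81.3359169 ]), np.float64(2.076696583340351))
[606.   89.7  55. ]
[660.2 -77.3  55. ]
[ 485.2 -135.4   55. ]
[430.   31.4  55. ]
[545.02765225 -21.6227117 ] 18.147775437562824
[[-1.87 -0.31]
 [ 0.44 -1.32]
 [ 0.96  0.82]
 [-1.55  1.46]
 [-0.07  1.11]
 [-0.05 -0.04]
 [-2.54 -3.13]
 [ 1.57  0.06]
 [ 1.28 -3.28]]
(-60, 0, 82.5) [488.  -40.3  82.5]
(62, 0, 62.5) [603.9  -2.3  62.5]
(-33, 36, 60) [502.5   2.3  60. ]
bottle [525.9 149.   60. ]
tape [ 624.5 -180.2   22. ]
sd1 [342.3 332.3   8. ]
sd2 [288.6 177.9   8. ]
mk1 [ 363.3 -304.9    8. ]
mk2 [ 367.3 -436.7    8. ]
```

Call:
send_rows(commands=[[[0,0.83,-0.64,0,0,0],[0,0.83,-0.64,0,0,0]]], jaw=1, force=20)

```text
time_s: 0.35
ee_pos: [303.9, -417.4, 191.8]
ee_rot: [171.6, 89.9, 108.3]
force: [0.2, -0.1, 0.3]
gripper_width: 74.0
```

Call:
send_rows(commands=[[[0,0.83,-0.64,0,0,0],[0,0.83,-0.64,0,0,0]]])

```text
time_s: 0.6
ee_pos: [349.4, -322.5, 192.1]
ee_rot: [175.9, 89.9, 112.6]
force: [0.0, -0.1, 0.8]
gripper_width: 54.3
```

Call:
send_rows(commands=[[[0,0.83,-0.64,0,0,0],[0,0.83,-0.64,0,0,0]]])

```text
time_s: 0.85
ee_pos: [394.8, -228.1, 192.2]
ee_rot: [-175.4, 90.0, 121.3]
force: [-0.3, -0.1, -0.9]
gripper_width: 33.8
```

Call:
send_rows(commands=[[[0,0.83,-0.64,0,0,0],[0,0.83,-0.64,0,0,0]]])

```text
time_s: 1.1
ee_pos: [440.3, -133.7, 192.3]
ee_rot: [-166.1, 90.0, 130.7]
force: [0.4, -0.1, -0.3]
gripper_width: 14.0
```

Call:
send_rows(commands=[[[0.5,0.83,-0.64,0.0237,0,0],[0.5,0.83,-0.64,0.0237,0,0],[0.5,0.83,-0.64,0.0237,0,0],[0.5,0.83,-0.64,0.0237,0,0]]])

```text
time_s: 1.6
ee_pos: [485.1, -41.7, 142.4]
ee_rot: [-69.2, 90.0, -141.0]
force: [0.8, 0.2, 1.2]
gripper_width: 0.7
```

```bash
cat >> h.py <<'E'
BOX=np.array([545.5,-22.0]);YAW=np.radians(18.15)
def box(P):
    d=np.array(P[:2])-BOX;c,s=np.cos(YAW),np.sin(YAW);return np.array([c*d[0]+s*d[1],-s*d[0]+c*d[1],P[2]])
def wor(b):
    c,s=np.cos(YAW),np.sin(YAW);return np.array([BOX[0]+c*b[0]-s*b[1],BOX[1]+s*b[0]+c*b[1],b[2]])
def pic(name,views=("scene","top")):
    for n in views:
        p,d=env.grab_frame(n)
        cut=p[195-90:285,230-20:350+20] if n=="scene" else p[145:285,245:385]
        cv2.imwrite(f"pics/{name}_{n}.png",cv2.resize(np.ascontiguousarray(cut[:,:,::-1]),None,fx=4.2,fy=4.2 if n=="top" else 3.3*4.2/3.3,interpolation=cv2.INTER_CUBIC)[:600])
def st():
    s=env.state();print(round(s["time_s"],2),"box",box(s["ee_pos"]).round(1),"F",s["force"].round(1))
E
python3 -c "
from h import *
st();pic('a')"
```

```text
1.6 box [-6.360e+01  1.000e-01  1.424e+02] F [0.8 0.2 1.2]
```

View pics/a_scene.png

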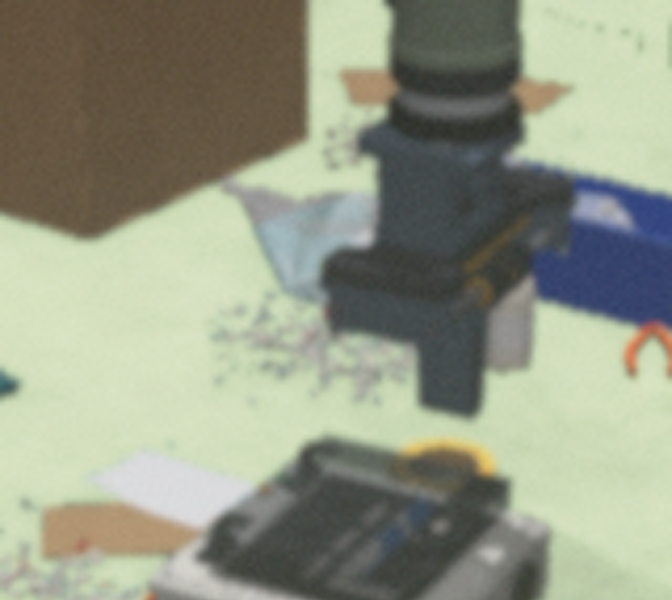

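View pics/a_top.png

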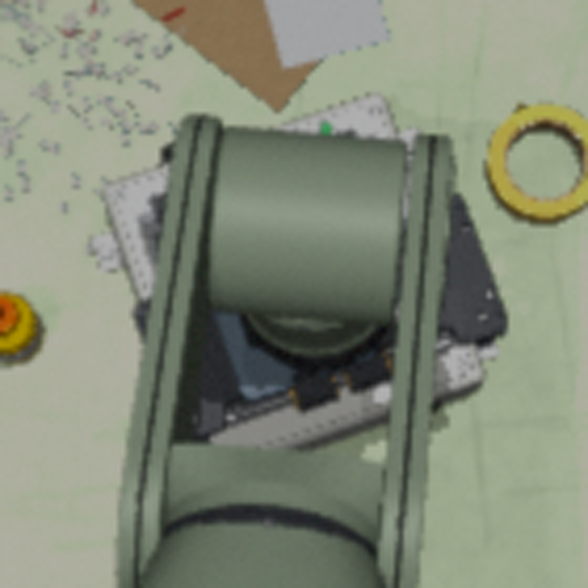

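Call:
send_rows(commands=[[[0.3,0,0,0,0,0],[0.54,0,0,0,0,0],[0.57,0,0,0,0,0],[0.59,0,0,0,0,0],[0.61,0,0,0,0,0]]])

```text
time_s: 2.33
ee_pos: [486.2, -41.9, 82.5]
ee_rot: [63.3, 89.9, -8.6]
force: [-0.4, 0.4, 0.3]
gripper_width: 0.5
```

Call:
send_rows(commands=[[[0.01,0,0,0,0,0],[0.02,0,0,0,0,0],[0.03,0,0,0,0,0],[0.03,0,0,0,0,0]]])

```text
time_s: 2.82
ee_pos: [485.3, -41.4, 78.4]
ee_rot: [-75.1, 90.0, -146.9]
force: [-0.4, 0.0, 0.3]
gripper_width: 0.2
```

Call:
send_rows(commands=[[[0.01,0,0,0,0,0],[0.02,0,0,0,0,0],[0.02,0,0,0,0,0]]])

```text
time_s: 3.2
ee_pos: [485.2, -41.4, 76.3]
ee_rot: [-97.0, 90.0, -168.8]
force: [-0.2, 1.2, -0.2]
gripper_width: 0.4
```

```bash
python3 -c "
from h import *
st();pic('b')"
```

```text
3.2 box [-63.3   0.3  76.3] F [-0.2  1.2 -0.2]
```

View pics/b_scene.png

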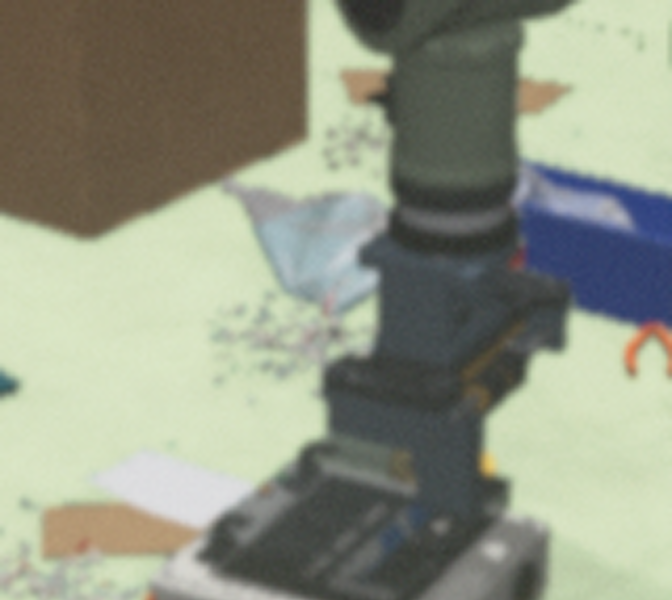

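```bash
python3 -c "
from h import *
for P in [(485.2,-41.4,76.3),(488.5,-40.7,82.5),(490.1,-41.2,81.3)]:
  for n in C: print(n,P,proj(n,P)[0].round(1))
u=proj('scene',(485.2,-41.4,76.3))[0]; print((u-[210,105])*4.2)
p,d=env.grab_frame('scene')
cut=p[205:245,290:340]
cv2.imwrite('pics/c.png',cv2.resize(np.ascontiguousarray(cut[:,:,::-1]),None,fx=14,fy=14,interpolation=cv2.INTER_CUBIC))
print(d[215:240:3,300:330:3].round())
M=C['scene']['camera_from_world']
print((M@[485.2,-41.4,76.3,1])[2])
"
```

```text
scene (485.2, -41.4, 76.3) [315.3 232.3]
top (485.2, -41.4, 76.3) [322.2 234.2]
scene (488.5, -40.7, 82.5) [314.2 229.8]
top (488.5, -40.7, 82.5) [321.9 232.5]
scene (490.1, -41.2, 81.3) [313.9 229.9]
top (490.1, -41.2, 81.3) [322.1 231.9]
[442.37718141 534.71848071]
[[1549. 1553. 1553. 1461. 1460. 1446. 1446. 1446. 1464. 1680.]
 [1538. 1541. 1535. 1472. 1456. 1460. 1454. 1452. 1465. 1543.]
 [1524. 1532. 1531. 1472. 1465. 1457. 1458. 1450. 1473. 1528.]
 [1508. 1514. 1517. 1509. 1469. 1469. 1464. 1459. 1473. 1519.]
 [1500. 1503. 1500. 1504. 1500. 1502. 1499. 1466. 1509. 1524.]
 [1486. 1488. 1485. 1485.    0. 1480. 1488. 1493.    0. 1548.]
 [1476. 1476. 1470. 1472. 1468. 1475. 1477. 1502. 1527. 1532.]
 [1456. 1459. 1454. 1457. 1457. 1468. 1490. 1518. 1517. 1523.]
 [1450. 1445. 1442. 1443. 1455. 1471. 1500. 1504. 1497. 1506.]]
-1487.4822888942622
```

View pics/c.png

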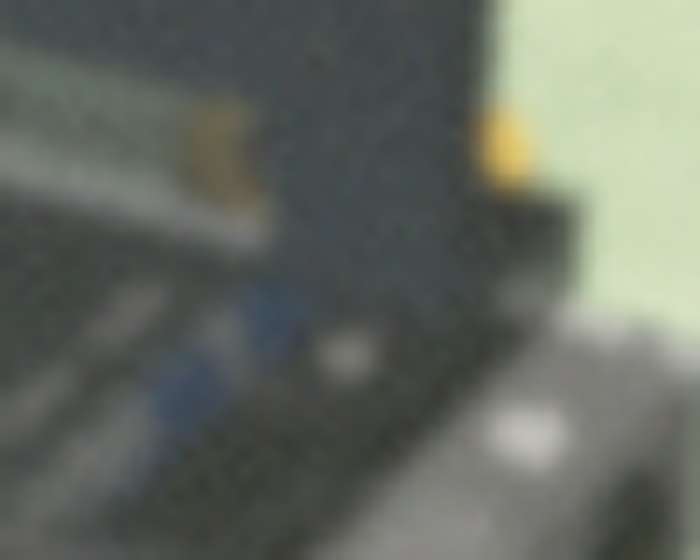

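```bash
python3 -c "
from h import *
for z in (76.3,88):
 for a in (16,-16):
  for b in (13.5,-13.5):
   u=proj('scene',wor((-63.3+a,.3+b,z)))[0]; print(z,a,b,((u-[290,205]+.5)*14).round())
print(env.state()['qpos'])
"
```

```text
76.3 16 13.5 [248. 401.]
76.3 16 -13.5 [317. 336.]
76.3 -16 13.5 [407. 444.]
76.3 -16 -13.5 [474. 377.]
88 16 13.5 [249. 345.]
88 16 -13.5 [318. 280.]
88 -16 13.5 [408. 387.]
88 -16 -13.5 [475. 321.]
[-6.23590596e+00  1.67907864e+01  1.10602527e+02 -5.97710235e-03
  5.26037100e+01  6.56154613e+01]
```

```bash
python3 -c "
from h import *
for z in (142.4,):
 for a in (16,-16,0):
  for b in (13.5,-13.5,0):
   u=proj('scene',wor((-63.6+a,.1+b,z)))[0]; print(z,a,b,((u-[210,105]+.5)*4.2).round())
p=cv2.imread('pics/a_scene.png')[330:540,380:560]
cv2.imwrite('pics/d.png',cv2.resize(p,None,fx=2.8,fy=2.8,interpolation=cv2.INTER_CUBIC))
"
```

```text
142.4 16 13.5 [412. 443.]
142.4 16 -13.5 [433. 424.]
142.4 16 0 [423. 434.]
142.4 -16 13.5 [461. 455.]
142.4 -16 -13.5 [481. 436.]
142.4 -16 0 [471. 446.]
142.4 0 13.5 [436. 449.]
142.4 0 -13.5 [457. 430.]
142.4 0 0 [447. 440.]
```

View pics/d.png

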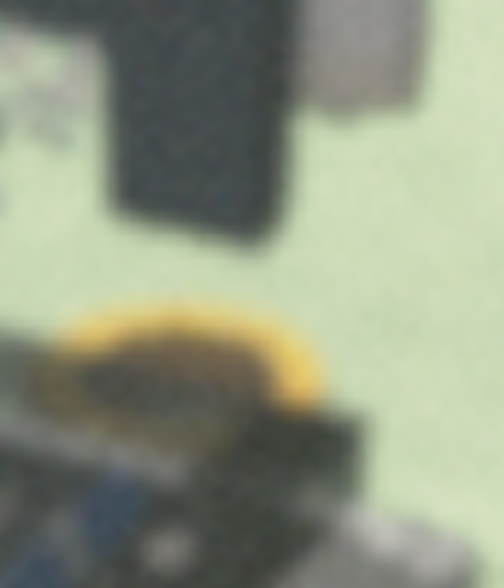

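```bash
python3 -c "
from h import *
p,d=env.grab_frame('scene')
def pt(u,v):
  o,r=ray('scene',(u,v)); z=d[v,u]
  return o+r*z
for v in range(204,236,2):
  print(v,[box(pt(u,v)).round(0).astype(int).tolist() for u in (308,311,314,317,320,323)])
"
```

```text
204 [[-86, 86, 201], [-94, 87, 204], [-102, 87, 206], [-103, 74, 200], [-86, 24, 173], [-81, -4, 159]]
206 [[-81, 76, 190], [-91, 80, 195], [-102, 86, 200], [-103, 74, 195], [-82, 14, 162], [-81, -4, 154]]
208 [[-84, 82, 189], [-91, 80, 189], [-99, 80, 191], [-103, 74, 190], [-81, 13, 156], [-81, -5, 147]]
210 [[-82, 78, 181], [-90, 78, 183], [-97, 77, 184], [-102, 72, 183], [-80, 9, 148], [-83, -1, 144]]
212 [[-85, 83, 179], [-93, 84, 182], [-99, 80, 181], [-102, 72, 178], [-80, 11, 144], [-79, -8, 134]]
214 [[-7, -68, 82], [-56, 11, 132], [-65, 13, 135], [-72, 11, 136], [-84, 17, 142], [-80, -8, 129]]
216 [[-12, -59, 82], [-57, 13, 127], [-65, 13, 130], [-72, 10, 130], [-81, 12, 134], [-82, -4, 126]]
218 [[-18, -47, 83], [-54, 8, 119], [-62, 6, 120], [-71, 9, 124], [-637, 1152, 822], [-82, -4, 121]]
220 [[-23, -38, 83], [-55, 8, 113], [-64, 9, 116], [-637, 1152, 822], [-80, 9, 120], [-83, -2, 116]]
222 [[-28, -28, 83], [-51, 1, 103], [-62, 7, 109], [-72, 10, 113], [-82, 13, 117], [-82, -4, 109]]
224 [[-32, -19, 82], [-55, 8, 102], [-64, 10, 106], [-71, 8, 106], [-78, 5, 107], [-80, -9, 100]]
226 [[-37, -10, 82], [-46, -10, 85], [-49, -21, 80], [-70, 5, 99], [-81, 10, 104], [-70, -30, 81]]
228 [[-41, -3, 81], [-50, -2, 84], [-52, -14, 79], [-62, -11, 83], [-69, -15, 83], [-71, -28, 76]]
230 [[-45, 5, 80], [-53, 3, 82], [-59, 0, 82], [-69, 3, 86], [-74, -4, 84], [-70, -30, 70]]
232 [[-52, 19, 84], [-56, 9, 80], [-65, 11, 83], [-73, 11, 85], [-72, -9, 75], [-70, -30, 63]]
234 [[-57, 27, 83], [-61, 20, 81], [-70, 22, 84], [-71, 7, 77], [-71, -10, 68], [-68, -35, 55]]
```

Scene depth puts the real fingertip bottom at z≈97 and the gripper body at about 180, while the pose reads 76. The force is zero and the dot is still uncovered at (347,355). So the real tip sits about 20 mm above the reported TCP, and I'll calibrate that height by contact.

Call:
send_rows(commands=[[[0.04,0,0,0,0,0],[0.08,0,0,0,0,0],[0.1,0,0,0,0,0],[0.11,0,0,0,0,0],[0.11,0,0,0,0,0]]])

```text
time_s: 4.03
ee_pos: [485.3, -41.5, 65.4]
ee_rot: [-66.4, 90.0, -138.3]
force: [-0.5, -0.7, 0.1]
gripper_width: 0.6
```

Call:
send_rows(commands=[[[0.01,0,0,0,0,0],[0.02,0,0,0,0,0],[0.02,0,0,0,0,0]]])

```text
time_s: 4.4
ee_pos: [485.3, -41.5, 63.4]
ee_rot: [-83.3, 90.0, -155.1]
force: [-0.1, -0.4, 0.3]
gripper_width: 0.5
```

Call:
send_rows(commands=[[[0.01,0,0,0,0,0],[0.02,0,0,0,0,0],[0.02,0,0,0,0,0]]])

```text
time_s: 4.78
ee_pos: [485.3, -41.5, 61.4]
ee_rot: [-42.7, 90.0, -114.6]
force: [0.3, 0.3, 0.5]
gripper_width: 0.2
```

Call:
send_rows(commands=[[[0.01,0,0,0,0,0],[0.02,0,0,0,0,0],[0.02,0,0,0,0,0]]])

```text
time_s: 5.15
ee_pos: [485.1, -41.5, 59.4]
ee_rot: [-81.9, 90.0, -153.7]
force: [-0.6, -0.6, 0.1]
gripper_width: 0.6
```

```bash
cat >> h.py <<'E'
def depthpts(n="scene",rows=range(204,240,2),cols=(308,311,314,317,320,323)):
  p,d=env.grab_frame(n)
  def pt(u,v):
    o,r=ray(n,(u,v)); return o+r*d[v,u]
  for v in rows: print(v,[box(pt(u,v)).round(0).astype(int).tolist() for u in cols])
  return p
E
python3 -c "
from h import *
p=depthpts(rows=range(216,240,2))
cut=p[205:245,290:340]
cv2.imwrite('pics/e.png',cv2.resize(np.ascontiguousarray(cut[:,:,::-1]),None,fx=14,fy=14,interpolation=cv2.INTER_CUBIC))
"
```

```text
216 [[-82, 78, 165], [-89, 77, 167], [-98, 78, 169], [-103, 72, 168], [-80, 10, 133], [-82, -3, 127]]
218 [[-82, 78, 160], [-90, 78, 162], [-98, 79, 164], [-74, 14, 127], [-82, 13, 128], [-82, -5, 120]]
220 [[-22, -38, 82], [-55, 9, 114], [-98, 78, 159], [-74, 13, 120], [-79, 7, 119], [-81, -6, 114]]
222 [[-26, -31, 81], [-56, 10, 109], [-65, 12, 112], [-72, 8, 112], [-82, 12, 117], [-83, -2, 110]]
224 [[-29, -26, 78], [-53, 5, 100], [-65, 12, 107], [-72, 10, 108], [-80, 8, 109], [-81, -6, 102]]
226 [[-36, -12, 81], [-53, 5, 94], [-64, 10, 100], [-74, 14, 104], [-82, 13, 106], [-83, -3, 98]]
228 [[-40, -4, 81], [-57, 13, 93], [-64, 10, 94], [-73, 10, 96], [-80, 8, 97], [-81, -8, 89]]
230 [[-46, 8, 82], [-56, 10, 86], [-65, 11, 89], [-71, 7, 88], [-79, 7, 91], [-83, -3, 87]]
232 [[-50, 14, 81], [-56, 11, 80], [-63, 8, 81], [-72, 8, 83], [-81, 10, 87], [-73, -23, 68]]
234 [[-52, 19, 78], [-61, 20, 81], [-68, 17, 81], [-71, 7, 77], [-71, -11, 68], [-72, -26, 60]]
236 [[-59, 33, 81], [-63, 24, 78], [-71, 23, 80], [-72, 7, 71], [-73, -8, 64], [-72, -28, 53]]
238 [[-64, 41, 81], [-68, 33, 78], [-71, 23, 74], [-71, 6, 65], [-69, -15, 53], [-74, -22, 51]]
```

View pics/e.png

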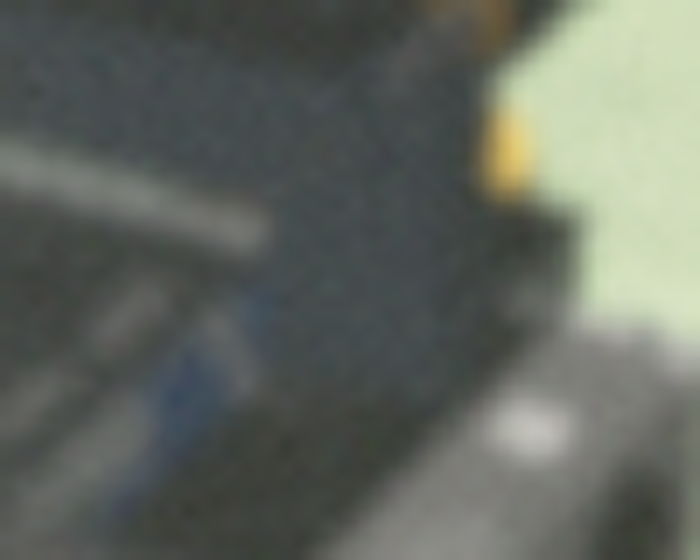

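Call:
send_rows(commands=[[[0.01,0,0,0,0,0],[0.02,0,0,0,0,0],[0.02,0,0,0,0,0]]])

```text
time_s: 5.58
ee_pos: [485.3, -41.5, 57.3]
ee_rot: [-77.7, 90.0, -149.5]
force: [-0.7, -0.4, 0.9]
gripper_width: 0.6
```

Call:
send_rows(commands=[[[0.01,0,0,0,0,0],[0.02,0,0,0,0,0],[0.02,0,0,0,0,0]]])

```text
time_s: 5.95
ee_pos: [485.3, -41.5, 56.0]
ee_rot: [39.2, 90.0, -32.6]
force: [-2.0, -0.4, 6.0]
gripper_width: 0.8
```

Call:
send_rows(commands=[[[0.01,0,0,0,0,0],[0.02,0,0,0,0,0],[0.02,0,0,0,0,0]]])

```text
time_s: 6.32
ee_pos: [485.4, -41.5, 55.7]
ee_rot: [56.8, 89.9, -15.0]
force: [-6.9, -0.2, 19.1]
gripper_width: 0.5
```

Call:
send_rows(commands=[[[-0.15,0,0,0,0,0],[-0.3,-0.3,0,0,0,0],[-0.3,-0.85,0,0,0,0],[-0.3,-0.85,0,0,0,0],[-0.3,-0.85,0,0,0,0],[-0.3,-0.85,0,0,0,0],[-0.3,-0.85,0,0,0,0],[-0.3,-0.85,0,0,0,0]]])

```text
time_s: 7.32
ee_pos: [405.0, -67.8, 83.3]
ee_rot: [-92.1, 90.0, -164.0]
force: [1.0, -0.0, 0.2]
gripper_width: 0.3
```

```bash
python3 -c "
from h import *
st();pic('f')"
```

```text
7.33 box [-147.8    0.2   83.3] F [ 1.  -0.   0.2]
```

View pics/f_scene.png

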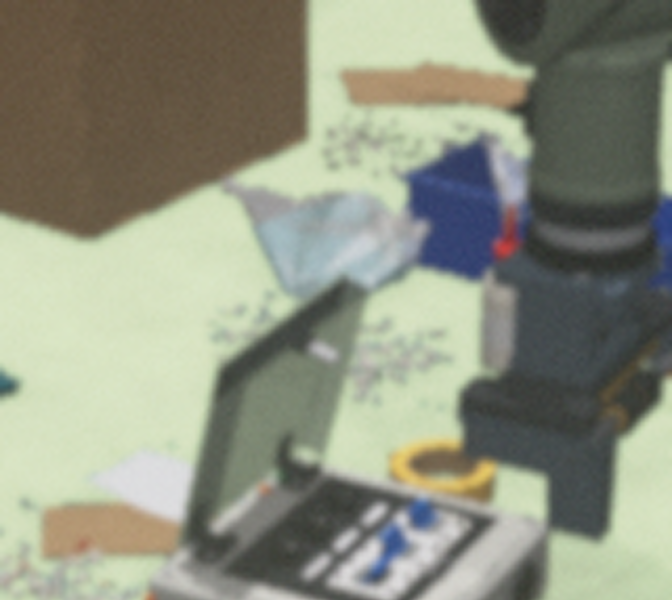

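View pics/f_top.png

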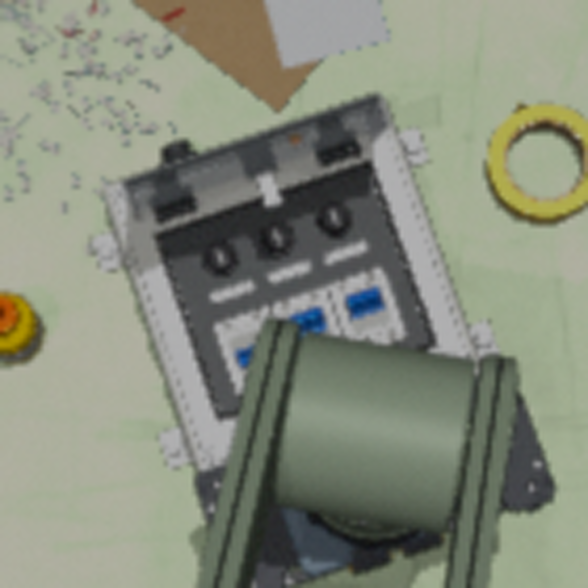

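Call:
send_rows(commands=[[[0.1,0.3,-0.36,0,0,0],[0.38,0.6,-0.36,0,0,0],[0.38,0.63,-0.36,0,0,0],[0.38,0.63,-0.36,0,0,0]]])

```text
time_s: 7.92
ee_pos: [452.8, -14.3, 45.6]
ee_rot: [-96.7, 90.0, -168.6]
force: [-0.2, -0.4, 0.2]
gripper_width: 0.5
```

```bash
python3 -c "
from h import *
st();pic('g',('scene',))"
```

```text
7.92 box [-85.7  36.2  45.6] F [-0.2 -0.4  0.2]
```

View pics/g_scene.png

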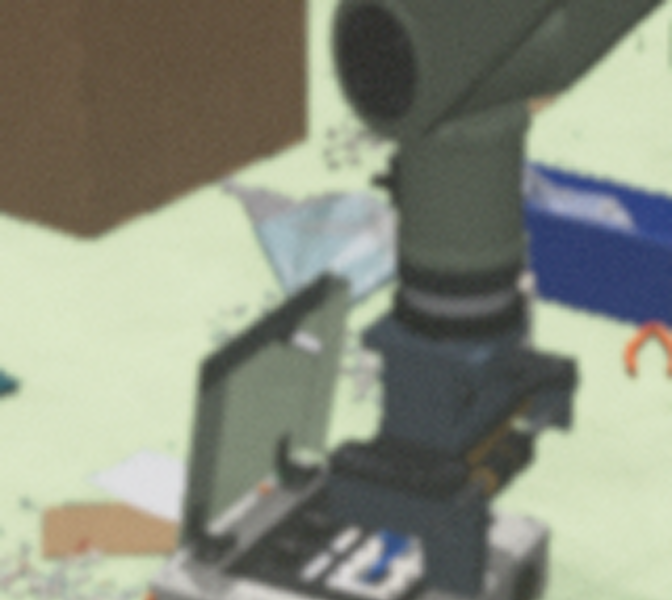

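Call:
send_rows(commands=[[[0.01,0.2,0,0,0,0],[0.01,0.28,0,0,0,0],[0.01,0.3,0,0,0,0],[0.01,0.32,0,0,0,0],[0.01,0.32,0,0,0,0]]])

```text
time_s: 8.6
ee_pos: [483.0, -4.2, 44.5]
ee_rot: [-113.9, 90.0, 174.2]
force: [-2.0, -1.0, 2.0]
gripper_width: 0.3
```

Call:
send_rows(commands=[[[0,0.02,0,0,0,0],[0,0.04,0,0,0,0],[0,0.04,0,0,0,0]]])

```text
time_s: 8.98
ee_pos: [487.7, -2.7, 44.5]
ee_rot: [105.5, 90.0, 33.6]
force: [-2.4, 0.1, 2.8]
gripper_width: 0.6
```

```bash
python3 -c "
from h import *
st();pic('i',('scene',))"
```

```text
8.97 box [-48.9  36.4  44.5] F [-2.4  0.1  2.8]
```

View pics/i_scene.png

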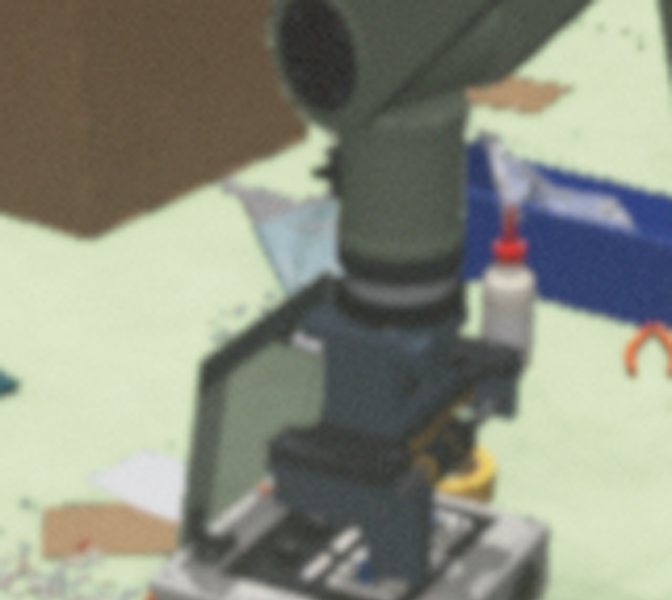

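Call:
send_rows(commands=[[[0,0.01,0,0,0,0],[0,0.02,0,0,0,0],[0,0.02,0,0,0,0]]])

```text
time_s: 9.4
ee_pos: [489.7, -2.1, 44.5]
ee_rot: [84.4, 90.0, 12.5]
force: [-2.6, 0.8, 2.6]
gripper_width: -0.0
```

Call:
send_rows(commands=[[[0,0.01,0,0,0,0],[0,0.02,0,0,0,0],[0,0.02,0,0,0,0]]])

```text
time_s: 9.78
ee_pos: [491.5, -1.6, 44.4]
ee_rot: [76.8, 90.0, 4.9]
force: [-2.4, -0.9, 3.0]
gripper_width: 0.6
```

Call:
send_rows(commands=[[[0,0.01,0,0,0,0],[0,0.02,0,0,0,0],[0,0.02,0,0,0,0]]])

```text
time_s: 10.15
ee_pos: [492.0, -1.3, 44.3]
ee_rot: [-94.4, 89.9, -166.2]
force: [-5.2, -0.9, 4.1]
gripper_width: 0.4
```

Call:
send_rows(commands=[[[0,0.01,0,0,0,0],[0,0.02,0,0,0,0],[0,0.02,0,0,0,0]]])

```text
time_s: 10.52
ee_pos: [492.1, -1.2, 44.2]
ee_rot: [-94.0, 89.6, -165.8]
force: [-8.0, -3.4, 6.3]
gripper_width: 0.4
```

Call:
send_rows(commands=[[[0,0.02,0,0,0,0],[0,0.02,0,0,0,0],[0,-0.1,0,0,0,0],[0,-0.5,0,0,0,0],[-0.3,-0.95,0,0,0,0],[-0.3,-0.95,0,0,0,0]]])

```text
time_s: 11.28
ee_pos: [404.3, -30.5, 75.8]
ee_rot: [67.0, 89.7, -5.0]
force: [1.1, -0.1, 0.6]
gripper_width: 0.7
```

```bash
python3 -c "
from h import *
st();pic('j')
d=cv2.imread('pics/j_scene.png')[450:600,280:500]
cv2.imwrite('pics/j2.png',cv2.resize(d,None,fx=3.5,fy=3.5,interpolation=cv2.INTER_CUBIC))"
```

```text
11.28 box [-136.8   35.9   75.8] F [ 1.1 -0.1  0.6]
```

View pics/j2.png

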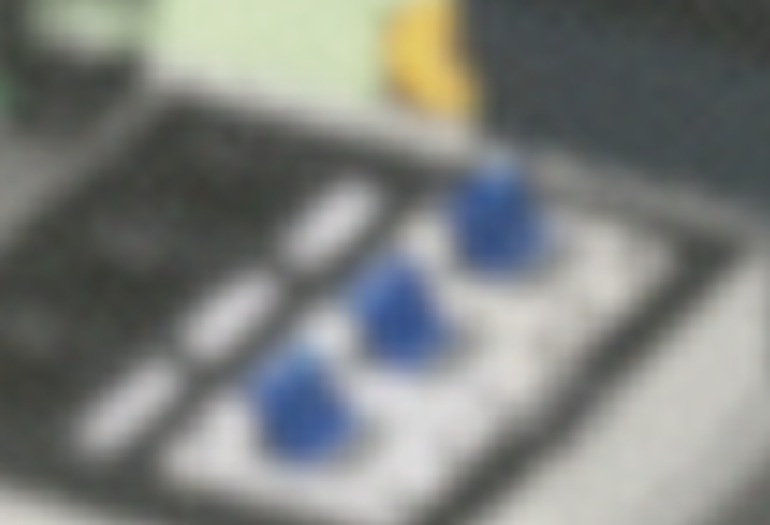

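View pics/j_top.png

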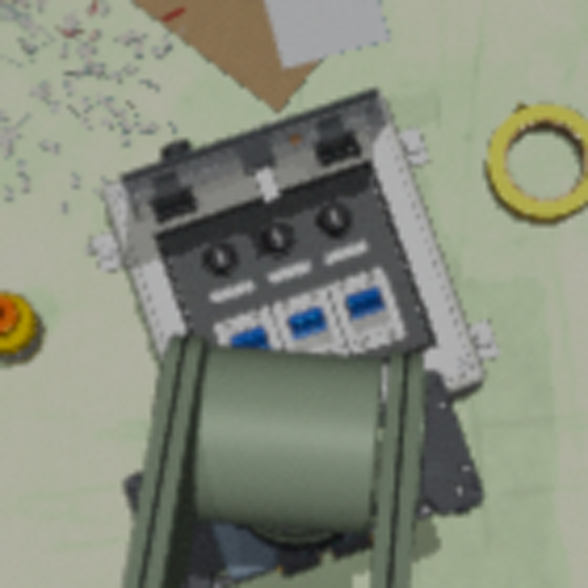

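The cover stands open and all three blue levers, at (300,405), (400,315) and (495,220) in the crop, lean the same way. Next I go up and over the cover to get behind it.

Call:
send_rows(commands=[[[-0.5,0,0.2,0,0,0],[-1.0,0,0.36,0,0,0],[-1.0,0,0.36,0,0,0]]])

```text
time_s: 11.75
ee_pos: [420.9, -65.3, 177.6]
ee_rot: [61.8, 89.4, -10.1]
force: [-0.2, 0.5, -0.1]
gripper_width: 0.5
```

Call:
send_rows(commands=[[[-0.4,0.3,0,0,0,0],[-0.45,0.8,0,0,0,0],[-0.45,1.0,0,0,0,0],[-0.45,1.0,0,0,0,0]]])

```text
time_s: 12.25
ee_pos: [512.0, -32.1, 217.2]
ee_rot: [-115.6, 89.8, 172.7]
force: [-0.2, -0.2, -0.1]
gripper_width: 0.5
```

Call:
send_rows(commands=[[[0,0.5,0,0,0,0],[0,1.0,0,0,0,0],[0,1.0,0,0,0,0]]])

```text
time_s: 12.62
ee_pos: [607.3, -1.0, 217.0]
ee_rot: [-112.5, 89.9, 175.7]
force: [-0.2, -0.1, -0.9]
gripper_width: 0.7
```

Call:
send_rows(commands=[[[0,0.4,0,0,0,0],[0,0.65,0,0,0,0],[0,0.65,0,0,0,0],[0,0.65,0,0,0,0]]])

```text
time_s: 13.12
ee_pos: [666.0, 17.8, 219.1]
ee_rot: [-97.3, 89.9, -169.2]
force: [-0.8, -0.4, -0.1]
gripper_width: 0.4
```

```bash
python3 -c "
from h import *
st();pic('k',('scene',))"
```

```text
13.12 box [126.9   0.3 219.1] F [-0.8 -0.4 -0.1]
```

View pics/k_scene.png

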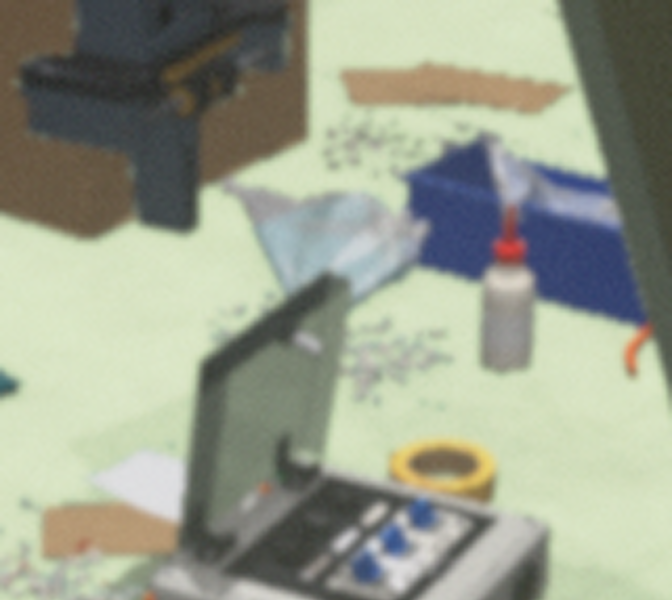

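Call:
send_rows(commands=[[[0.4,0,0,0,0,0],[0.71,0,0,0,0,0],[0.71,-0.15,0,0,0,0],[0.71,-0.3,0,0,0,0],[0.71,-0.38,0,0,0,0],[0.71,-0.38,0,0,0,0]]])

```text
time_s: 13.92
ee_pos: [631.1, 6.2, 149.2]
ee_rot: [63.3, 90.0, -8.5]
force: [0.5, 0.1, 0.6]
gripper_width: 0.4
```

```bash
python3 -c "
from h import *
st();pic('l',('scene',))
b=box(env.state()['ee_pos'])
for a in np.arange(1.4,-.01,-.1):
  d=105+ (20*(1.4-a)/1.4)
  x=62-d*np.cos(a)+20*np.sin(a)+16; z=62.5+d*np.sin(a)+20*np.cos(a)-21.5
  print(a.round(2),round(x,1),round(z,1),'from now: toolx',round((b[2]-z)/100,3),'y',round((x-b[0])/100,3))
"
```

```text
13.93 box [9.010e+01 1.000e-01 1.492e+02] F [0.5 0.1 0.6]
1.4 79.9 147.9 from now: toolx 0.012 y -0.108
1.3 68.8 148.9 from now: toolx 0.002 y -0.219
1.2 57.6 148.8 from now: toolx 0.003 y -0.331
1.1 46.3 147.5 from now: toolx 0.016 y -0.444
1.0 35.0 145.0 from now: toolx 0.041 y -0.557
0.9 24.0 141.3 from now: toolx 0.078 y -0.667
0.8 13.2 136.4 from now: toolx 0.127 y -0.775
0.7 2.9 130.4 from now: toolx 0.187 y -0.878
0.6 -6.8 123.2 from now: toolx 0.258 y -0.975
0.5 -15.8 115.1 from now: toolx 0.34 y -1.065
0.4 -24.1 105.9 from now: toolx 0.432 y -1.148
0.3 -31.4 95.8 from now: toolx 0.533 y -1.221
0.2 -37.7 84.9 from now: toolx 0.642 y -1.284
0.1 -43.0 73.2 from now: toolx 0.758 y -1.336
-0.0 -47.0 61.0 from now: toolx 0.881 y -1.377
```

View pics/l_scene.png

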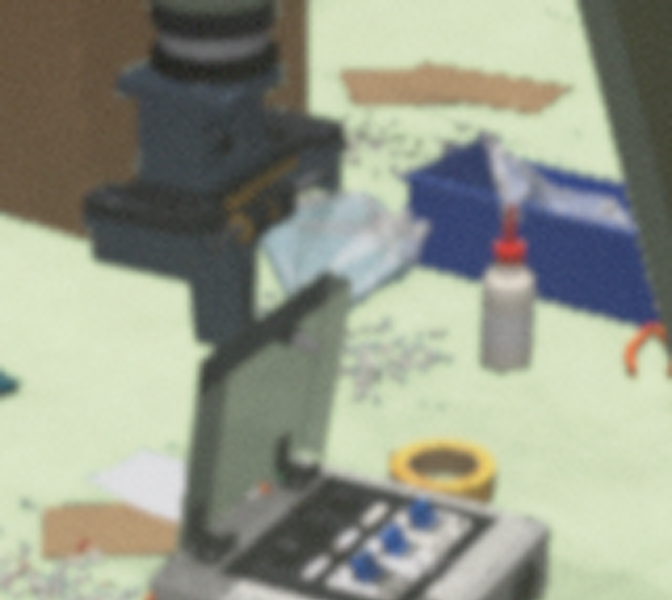

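Call:
send_rows(commands=[[[0.01,-0.11,0,0,0,0],[0,-0.16,0,0,0,0],[0,-0.22,0,0,0,0],[0,-0.28,0,0,0,0],[0,-0.33,0,0,0,0],[0.01,-0.39,0,0,0,0],[0.02,-0.44,0,0,0,0],[0.04,-0.56,0,0,0,0],[0.04,-0.56,0,0,0,0]]])

```text
time_s: 15.1
ee_pos: [577.1, -11.3, 144.3]
ee_rot: [-96.9, 89.9, -168.8]
force: [0.6, 0.5, 0.4]
gripper_width: 0.8
```

```bash
python3 -c "
from h import *
st();pic('m',('scene',))
"
```

```text
15.1 box [ 33.4   0.3 144.3] F [0.6 0.5 0.4]
```

View pics/m_scene.png

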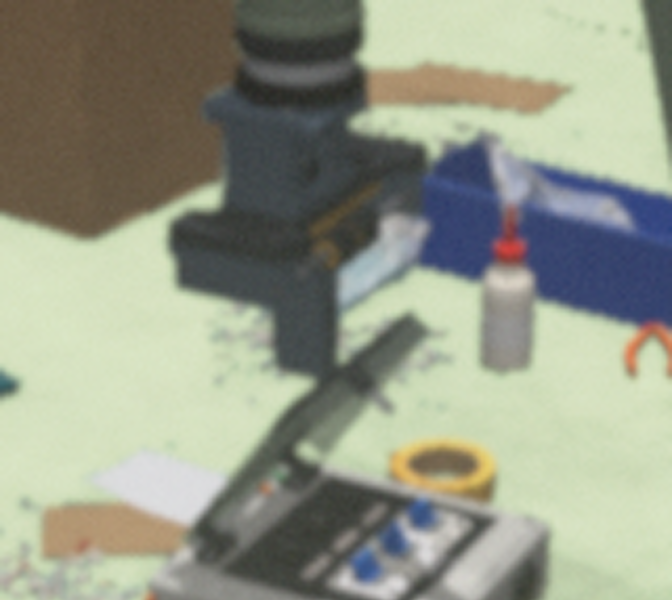

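Call:
send_rows(commands=[[[0.03,-0.09,0,0,0,0],[0.08,-0.2,0,0,0,0],[0.14,-0.3,0,0,0,0],[0.21,-0.4,0,0,0,0],[0.29,-0.49,0,0,0,0],[0.38,-0.58,0,0,0,0],[0.48,-0.65,0,0,0,0],[0.59,-0.72,0,0,0,0],[0.7,-0.86,0,0,0,0],[0.75,-0.92,0,0,0,0],[0.77,-0.95,0,0,0,0],[0.77,-0.95,0,0,0,0]]])

```text
time_s: 16.65
ee_pos: [488.0, -40.6, 67.4]
ee_rot: [-94.4, 90.0, -166.2]
force: [-1.0, 0.4, 1.4]
gripper_width: 0.3
```

```bash
python3 -c "
from h import *
st();pic('n',('scene',))
"
```

```text
16.65 box [-60.5   0.2  67.4] F [-1.   0.4  1.4]
```

View pics/n_scene.png

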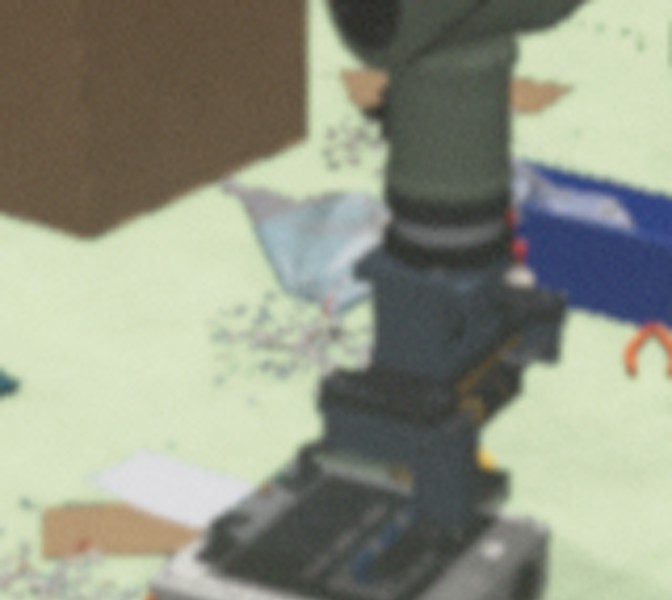

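Call:
send_rows(commands=[[[0.03,-0.02,0,0,0,0],[0.06,-0.02,0,0,0,0],[0.09,-0.02,0,0,0,0],[0.11,-0.02,0,0,0,0],[0.12,-0.02,0,0,0,0],[0.12,-0.02,0,0,0,0]]])

```text
time_s: 17.45
ee_pos: [486.0, -41.2, 56.1]
ee_rot: [-72.8, 90.0, -144.6]
force: [-2.5, -1.3, 7.3]
gripper_width: 0.2
```

Call:
send_rows(commands=[[[0.01,0,0,0,0,0],[0.02,0,0,0,0,0],[0.02,0,0,0,0,0],[0.02,0,0,0,0,0]]])

```text
time_s: 17.95
ee_pos: [486.0, -41.3, 55.8]
ee_rot: [33.9, 90.0, -38.0]
force: [-7.0, 0.5, 18.9]
gripper_width: 0.5
```

Same stop height and force as the first press. I lift straight up, then draw back and check.

Call:
send_rows(commands=[[[-0.05,0,0,0,0,0],[-0.15,0,0,0,0,0],[-0.6,-0.2,0,0,0,0],[-1.0,-1.0,0,0,0,0],[-1.0,-1.0,0,0,0,0],[-1.0,-1.0,0,0,0,0],[-1.0,-1.0,0,0,0,0],[-1.0,-1.0,0,0,0,0]]])

```text
time_s: 18.95
ee_pos: [391.8, -72.0, 152.8]
ee_rot: [-126.6, 89.9, 161.6]
force: [0.6, 0.0, -0.2]
gripper_width: 0.4
```

Call:
send_rows(commands=[[[0,0,0.8,0,0,0],[0,0,1.0,0,0,0],[0,0,1.0,0,0,0]]])

```text
time_s: 19.32
ee_pos: [423.7, -169.0, 152.5]
ee_rot: [-118.8, 89.9, 169.3]
force: [-0.4, 0.8, 0.7]
gripper_width: 0.4
```

Call:
send_rows(commands=[[[0,0,0.8,0,0,0],[0,0,1.0,0,0,0],[0,0,1.0,0,0,0]]])

```text
time_s: 19.7
ee_pos: [454.3, -263.2, 152.4]
ee_rot: [-147.1, 89.9, 140.9]
force: [-0.2, 0.1, -0.3]
gripper_width: 0.0
```

```bash
python3 -c "
from h import *
st();pic('o')
p,d=env.grab_frame('top'); cv2.imwrite('pics/end_top.png',p[:,:,::-1])
depthpts(rows=[228,230,232],cols=(311,314,317))
"
```

```text
19.7 box [-161.8 -200.8  152.4] F [-0.2  0.1 -0.3]
228 [[-48, -5, 82], [-55, -8, 83], [-62, -12, 82]]
230 [[-52, 3, 82], [-59, 0, 82], [-67, -2, 83]]
232 [[-58, 14, 83], [-65, 11, 83], [-72, 8, 84]]
```

View pics/o_scene.png

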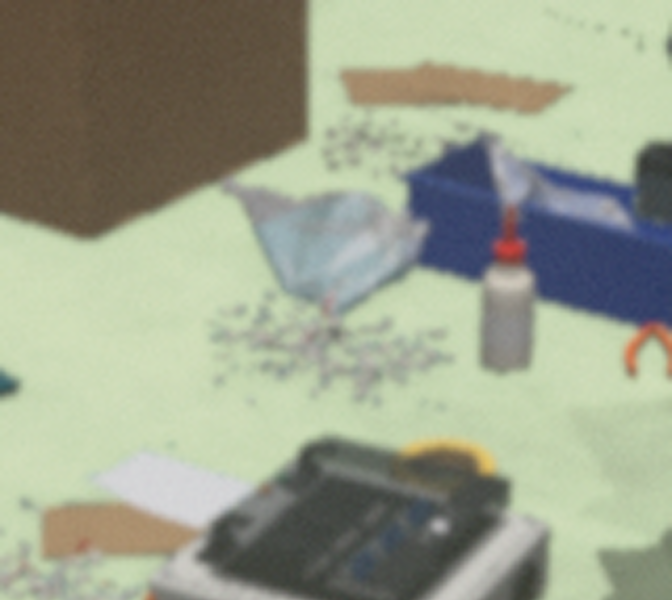

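View pics/end_top.png

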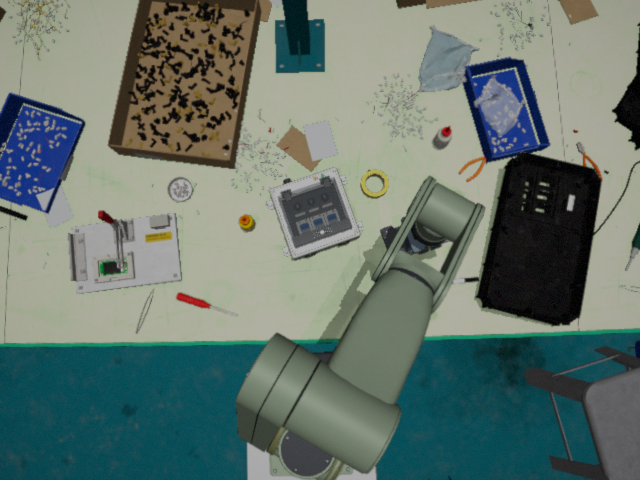

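View pics/o_top.png

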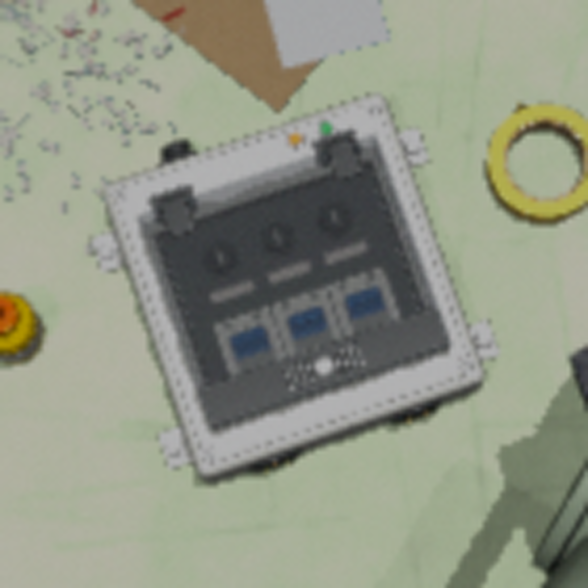

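The cover is shut: the dot in the top crop at (323,366) is back at z≈82 and has stayed there for more than 1 s. All three blue levers are in line, the loose things are where they were, and the arm is clear.

```bash
python3 -c "
from workcell import env
print(env.job_done())"
```

```text
the job is handed in; nothing more can be done
None
```

The job is done and handed in at about 20 s. I pressed the cover's front edge to its stop and it sprang open. I then pushed the left breaker's lever to its stop against the hinge side, swung the cover over from behind, and pressed it to the same stop.

**Last checks that passed:**
- **Cover:** it stayed shut for more than 1 s after I let go, with its dot back at z ≈ 82 mm, where it was when latched.
- **Levers:** all three lined up in the pictures, but I could not read their joint values.
- **Loose things:** the bottle, tape and screwdriver look unmoved. The arm hides part of the marker in the last picture, so I could not check it fully.
- **Forces:** about 20 N at most, and the arm was clear of everything.

**One disagreement:** the reported TCP height was about 21–22 mm below the real fingertip, seen in the depth images and confirmed by contact. The first pressing attempt therefore stopped in the air, and I took heights from contact and corrected for this from then on.

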